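# Hold a pick-up probe through the guide above the finished amplifier board

### The job

Find which of the two amplifier boards in the test station has its finned heatsink fitted, take the pick-up probe out of its rest, and lower the probe's rod, upright, through the guide hole above that board without touching the guide, the station or the boards. Finish while still holding the probe there, still and centred in the hole, its tip hanging in mid-air about halfway between the guide plate and the coil below. Leave the other board's guide and everything else on the bench alone.

Things in the scene. Friction and masses are not known exactly. Their poses are not given: they have to be found in the camera images.
- probe: Pick-up probe, loose, about 90 g: steel rod 8 mm in diameter, 100 mm long, under a round grey handle 24 mm in diameter, 70 mm long (4 mm brass stub on top). Origin at the rod's lower tip, z up the rod; handle from z 100 to 170 mm. Starts upright in the rest, tip 12 mm above the bench, the handle's flat underside on the rest's arm.
- probe_tip (a point): The centre of the probe rod's lower end (same point as the probe's origin).
- rest: Probe rest, fixed: grey base 90 x 90 x 12 mm, steel post on its +x side with a level arm (50 mm wide, 10 mm thick, top 112 mm above the bench, its highest) whose 14 mm through hole the probe hangs in. Origin on the bench under the hole, z up. Lift the probe straight up by more than 100 mm to clear it.
- station: Test station, fixed: grey base 140 x 250 x 20 mm, two bays 130 mm apart along y. Over each, an aluminium post at the back (+x) carries a level guide plate 80 x 32 x 12 mm, underside 95, top 107 mm above the bench (its highest), with a vertical round 20 mm guide hole. Origin on the bench midway between the holes, whose axes are at x 0, y +65 and -65 mm.
- bore_left (a point): Centre of the upper mouth of the guide hole at the station's +y bay, at the guide plate's top, 107 mm above the bench.
- bore_right (a point): Centre of the upper mouth of the guide hole at the station's -y bay, same height.
- board_finished: Finished amplifier board, clipped in either bay: brown, 102 x 90 x 2 mm, with an aluminium finned heatsink 84 wide, 21 deep, 46 mm tall on its robot-side (-x) half, top 76 mm above the bench. A copper coil 26 mm in diameter, 14 mm tall, lies under the guide hole. Origin on the hole's axis at the board's underside, 28 mm above the bench.
- board_finished_coil (a point): Centre of the top of the finished board's coil, 44 mm above the bench, on the axis of the guide hole above it, 51 mm below that guide plate's underside.
- board_bare: The unfinished board in the other bay: the same board and coil, no heatsink. Not to be probed. Origin as for the finished board.
- board_bare_coil (a point): Centre of the top of the unfinished board's coil, 44 mm above the bench, on the axis of the other guide hole.
- reel: Bystander: small aluminium reel, 52 mm in diameter, 38 mm tall, on the robot's side of the station. Origin under its centre.
- flux: Bystander: small bottle 36 mm in diameter, 80 mm tall, beside the probe rest. Origin under its centre.
- tin: Bystander: brass bowl 68 mm in diameter, 35 mm tall. Origin under its centre.
- meter: Bystander: hand-held meter 150 x 75 x 38 mm lying flat. Origin under its centre.
- driver: Bystander: screwdriver 170 mm long lying on the bench.
- mug: Bystander: white mug 76 mm in diameter, 90 mm tall. Origin under its centre.
- spare_sink: Bystander: a spare finned heatsink, 21 x 84 x 46 mm, standing on the bench behind the station, on no board. Origin under its centre.
Not all that is in view belongs to the job. There is more than one size of the probe; the one meant has the size given above.

How it is judged:
By the outcome, as a careful person would: the job done as asked, in the order asked, and still so for the second after the job is handed in, while the arm keeps its last pose, push and grip.
It also fails if it takes over 38 s, if anything falls off the work surface, if the arm or the gripper's body presses on something with over 40 N, if the wrist force passes 120 N, or if a joint passes its speed limit or range.

### The arm

A 6-joint arm with a two-finger parallel gripper is mounted at the origin on the work surface. World frame = base frame: x ahead of the robot, y to its left, z up, the work surface at z = 0. Lengths are in m, angles in rad, forces in N, time in s.
With the tool pointing down it reaches from about 0.35 to 0.85 m from the base axis. Payload 8.1 kg.
Tool frame: the origin (TCP) lies at the very end of the fingers, on their centre line; the grasp point (between the pads) lies 19 mm behind it; z points along the fingers, y is the line along which they close (so a half turn about z gives the same grasp; the last joint's range is limited). The gripper opens to 93 mm and grips with 3 to 60 N. Pads are 15 mm wide; open, the fingers measure 128 mm over their backs; the gripper's body (75 mm by 188 mm) begins 65 mm behind the grasp point.
Start: joints at [-1.244, 0.13, 1.488, -0, 1.523, -0.085], TCP at [0.24, -0.55, 0.219] pointing down, gripper open.
Joint ranges: [-2.96, 2.96], [-0.89, 2.26], [0.02, 2.5], [-1.34, 4.48], [0, 2.73], [-2.66, 2.66]. Speed limits (rad/s): [2.39, 2.39, 2.79, 3.14, 3.14, 3.14].

### API

Orientations are given as a rotation vector (axis times angle).
In Python, from plant import monitor, eyes, ticket gives the robot as it stands.
- The arm moves only by the tool arm_command, never from a script. Its argument "deltas" is a list that holds one entry, the list of rows, each a list of 6 numbers: the shift along the world's x, y, z in cm, then the turn, a rotation vector about the world's x, y, z in degrees. In form: [[[tx, ty, tz, rx, ry, rz], ...]]. A call has 1 to 12 rows; each row shifts and turns the commanded pose from where the row before left it; what a row does not reach is not made up. A row lasts 1/12 s, in which the tool goes at most 41.7 mm and 7.16 degrees, less where a joint would pass 70% of its speed; a pose out of reach is approached as far as the arm can. A call is refused whole if a number of a shift passes 4.17 or a number of a turn 7.16, either way. A call with a gripper value outside its range is refused whole. "gripper" is the opening, from -1 (shut) to 1 (fully open), set as the call begins (left out, the last holds). The fingers move at their own pace and stop on an object; "squeeze" is the grip in N (left out, the last holds). Time passes only in rows, so rows that do not move let the fingers close. It gives the time, the measured TCP pose, the force, the opening and the grip force at its end, in the units of the state.
- monitor.read_state(): the state, without advancing time (a new reading comes with each control period).
- eyes.read_camera(name): name is "scene" or "top"; returns the picture (384x512x3 uint8, blue, green, red); there is no depth.
- eyes.camera_model(name): a dict with "fx", "fy", "cx", "cy" (pixels), "k1" (the pictures are not rectified: a ray, as slopes to the right and down, at radius r is drawn at 1 + k1 r^2 times it, then the intrinsics apply), "rvec" (rotation vector, rad) and "tvec" (3), from world to camera coordinates, as OpenCV has them. Camera axes: x right, y down, z forward; pixel columns grow to the right and rows downward; lengths in m; the calibration is good to about 2 mm. A picture is of the moment at which its call begins. camera_model takes no time and is no camera call.
- ticket.close_job(): hands the job in; it is judged then, once.
The state is a dict: "t": time; "q": joint angles; "dq": joint speeds; "joint_torque": joint torques, N m; "tool_pos": TCP position; "orientation": TCP orientation; "force": force on the tool from outside, world axes, zero at the start; "wrist_torque": the same for the moment, N m; "opening": finger opening in m; "gripper_force": force on a finger pad.
Only numpy, scipy, OpenCV 4.12 (cv2) and the standard library are available. Lean on these libraries where they do the work, as an engineer would, in place of code of your own. Each camera call takes 0.05 s, during which the arm holds its last target. There are 200 camera calls.

## Working session

There is one attempt and no reset: what is moved stays moved. The work goes in short steps, Python scripts to look and compute and a tool call to move; the robot and the scene stay as the last step left them, time stands still between calls to the robot, and variables do not carry over. Pictures are saved under pics/ and viewed, at most 10 in all, crops included, and the job is handed in when it is done.

Besides the shell and the picture viewer there is one more tool, called after "Emit:" in YAML: its name, and indented under it one key for each argument. arm_command: Moves the arm, as the interface text tells. Its arguments: {"type":"object","properties":{"deltas":{"type":"array"},"gripper":{"type":"number"},"squeeze":{"type":"number"}},"required":["deltas"]}

```bash
mkdir -p pics
python3 - <<'E'
from plant import monitor, eyes
import cv2
for n in("scene","top"):
    cv2.imwrite(f"pics/{n}0.png",cv2.resize(eyes.read_camera(n),(800,600),interpolation=cv2.INTER_CUBIC)) if 0 else cv2.imwrite(f"pics/{n}0.png",eyes.read_camera(n))
    print(n,eyes.camera_model(n))
s=monitor.read_state();print(s["t"],s["tool_pos"],s["orientation"],s["opening"])
E
```

```text
scene {'fx': 388.0760555136249, 'fy': 388.0760555136249, 'cx': 257.8877737437004, 'cy': 185.97559359724653, 'k1': -0.013056463241631124, 'rvec': array([ 1.99348499,  1.16886768, -0.55612013]), 'tvec': array([-0.26802392, -0.21434913,  1.49923211])}
top {'fx': 396.6716498669041, 'fy': 396.6716498669041, 'cx': 255.29243446416527, 'cy': 195.22301100246366, 'k1': 0.02040091716454601, 'rvec': array([ 2.20174539, -2.16965816,  0.12221969]), 'tvec': array([0.0013792 , 0.55277315, 1.25643038])}
0.1 [ 0.24001274 -0.5493434   0.21770482] [-3.07361797e+00 -6.41995748e-01  3.22372731e-04] 0.0929377133047145
```

View pics/scene0.png

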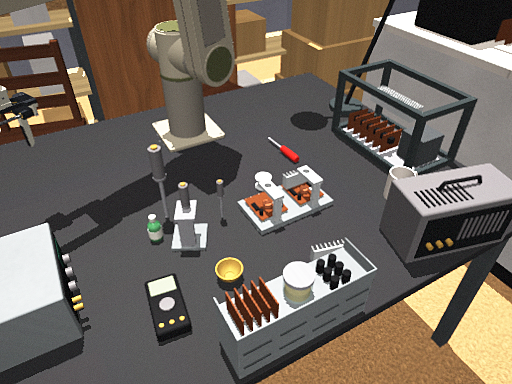

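View pics/top0.png

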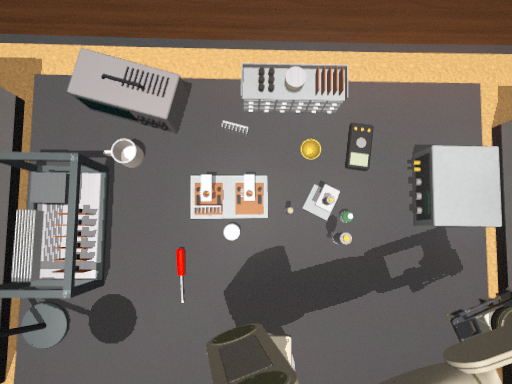

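The scene view shows the station near (290,195) and the rest with a probe near (187,215), with a taller and a smaller decoy probe beside it. In the top view the finned sink seems to be on the left (+y) board, near (208,210). I'll zoom in.

Run:
```python
import cv2,numpy as np
a=cv2.imread("pics/top0.png");b=cv2.imread("pics/scene0.png")
def c(i,x,y,w,h): return cv2.resize(i[y:y+h,x:x+w],(400,300),interpolation=cv2.INTER_CUBIC)
cv2.imwrite("pics/crop.png",np.vstack([np.hstack([c(a,180,160,100,75),c(a,276,180,80,60)]),np.hstack([c(b,235,160,100,75),c(b,140,140,100,120)])]))
```

```text
(no output)
```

View pics/crop.png

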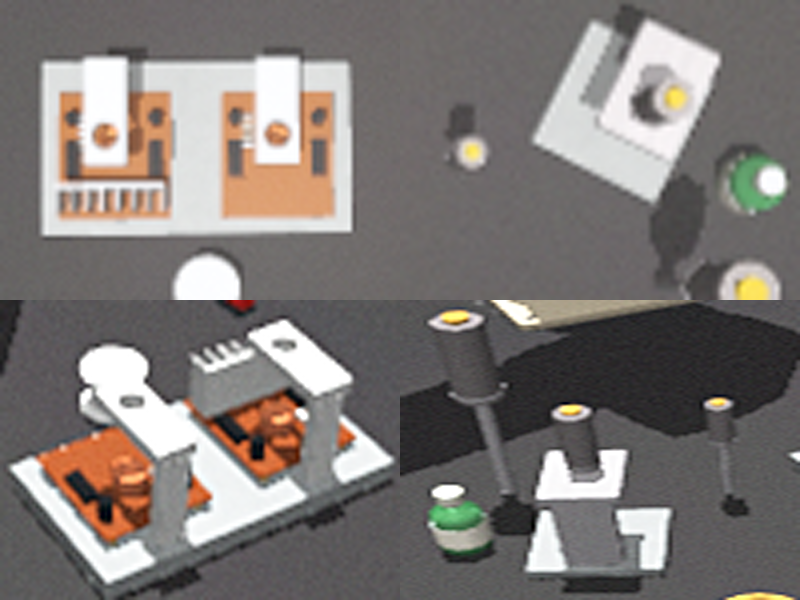

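The finned sink is on the +y (left) board: its hole is at about (206.5,194) in the top view, and the other hole is at (249,193.5). The stub of the probe in the rest is at about (331,200) in the top view and (183,184) in the scene view. Next I measure positions.

```bash
cat > h.py <<'E'
import cv2,numpy as np
from plant import eyes
def ray(n,p):
    m=eyes.camera_model(n);R=cv2.Rodrigues(m["rvec"])[0]
    d=np.array([(p[0]-m["cx"])/m["fx"],(p[1]-m["cy"])/m["fy"]]);u=d.copy()
    for _ in range(20):u=d/(1+m["k1"]*(u@u))
    return -R.T@m["tvec"],R.T@np.r_[u,1]
def onz(n,p,z):
    c,d=ray(n,p);return c+d*(z-c[2])/d[2]
def tri(p,q):  # scene, top
    a,d=ray("scene",p);b,e=ray("top",q)
    s,t=np.linalg.lstsq(np.c_[d,-e],b-a,rcond=None)[0]
    return (a+s*d+b+t*e)/2,np.linalg.norm(a+s*d-b-t*e)
def blobs(mask,amin=4):
    n,l,st,c=cv2.connectedComponentsWithStats(mask.astype(np.uint8));return [(st[i,4],c[i]) for i in range(1,n) if st[i,4]>=amin]
def yellow(i,x,y,w,h):
    v=i[y:y+h,x:x+w];hsv=cv2.cvtColor(v,cv2.COLOR_BGR2HSV)
    return [(a,c+[x,y]) for a,c in blobs(cv2.inRange(hsv,(18,120,120),(35,255,255)),3)]
def white(i,x,y,w,h):
    return [(a,c+[x,y]) for a,c in blobs(i[y:y+h,x:x+w].min(2)>205,20)]
E
python3 - <<'E'
from h import *
np.set_printoptions(precision=4,suppress=True)
a=cv2.imread("pics/top0.png");b=cv2.imread("pics/scene0.png")
yt=yellow(a,280,180,80,70);ys=yellow(b,140,135,100,75)
print("top",yt);print("scene",ys)
for t in yt:
  for s in ys:
    p,e=tri(s[1],t[1])
    if e<.02: print(p,e,t[1])
# holes: orange within a small window of plate
for x,y in((206.5,193.7),(249.2,193.5)):
    x0,y0=int(x)-6,int(y)-6; v=a[y0:y0+13,x0:x0+13].astype(float)
    # restrict to 4.5 px disc, weight by departure from white
    g=np.indices((13,13));k=(g[1]+x0-x)**2+(g[0]+y0-y)**2<26
    w=np.clip(225-v[...,0],0,None)*k; c=np.r_[(w*(g[1]+x0)).sum(),(w*(g[0]+y0)).sum()]/w.sum()
    print("hole",c,onz("top",c,.107),int((w>60).sum()))
    np.savetxt("/dev/stdout",v[...,0],fmt="%d")
print("scene holes",[onz("scene",p,.107) for p in((235+132/4,160+(402-300)/4),(235+286/4,160+(345-300)/4))])
# station base corners crop z .02
C=[onz("top",(180+u/4,160+v/4),.02) for u,v in((41,62),(350,62),(352,232),(41,236))];print(np.array(C),[np.linalg.norm(C[i]-C[i-1]) for i in range(4)])
# rest arm corners (z .112): crop 5x
C=[onz("top",(276+u/5,180+v/5),.112) for u,v in((236,17),(320,54),(265,161),(198,124))];print(np.array(C),[np.linalg.norm(C[i]-C[i-1]) for i in range(4)])
print("flux",onz("top",(276+371/5,180+181/5),.08),"spool",onz("top",(232,232),.038))
E
```

```text
top [(np.int32(9), array([330.3333, 199.1111])), (np.int32(3), array([289.6667, 209.6667])), (np.int32(27), array([345.7778, 237.963 ]))]
scene [(np.int32(24), array([153.3333, 146.2083])), (np.int32(7), array([219.2857, 180.1429])), (np.int32(13), array([182.3846, 183.4615]))]
[ 0.5302 -0.2009  0.1844] 0.0021326348349832115 [330.3333 199.1111]
[ 0.5011 -0.0915  0.1333] 0.0027164448342313235 [289.6667 209.6667]
[ 0.4221 -0.2302  0.2402] 0.0023693506370647613 [345.7778 237.963 ]
hole [205.7596 193.4744] [0.5482 0.1606 0.107 ] 28
hole [248.8383 193.1091] [0.5514 0.0308 0.107 ] 25
scene holes [array([0.5558, 0.027 , 0.107 ]), array([0.5532, 0.157 , 0.107 ])]
[[ 0.614   0.2212  0.02  ]
 [ 0.6183 -0.0295  0.02  ]
 [ 0.48   -0.0326  0.02  ]
 [ 0.4732  0.2172  0.02  ]] [np.float64(0.14087575425331345), np.float64(0.2507524311249109), np.float64(0.13834196042327457), np.float64(0.2499405919767006)]
[[ 0.584  -0.1937  0.112 ]
 [ 0.5623 -0.2447  0.112 ]
 [ 0.497  -0.2111  0.112 ]
 [ 0.5187 -0.1707  0.112 ]] [np.float64(0.06921718427122939), np.float64(0.05533878903899287), np.float64(0.07336344621567405), np.float64(0.045855169714351336)]
flux [ 0.4873 -0.2834  0.08  ] spool [0.4335 0.0819 0.038 ]
```

Emit:
arm_command:
  deltas:
    - [[0,0,2.8,0,0,0],[0,0,2.8,0,0,0],[0,0,2.6,0,0,0],[1.8,2.2,0,0,0,0],[1.8,2.2,0,0,0,0],[1.8,2.2,0,0,0,0],[1.8,2.2,0,0,0,0],[1.8,2.2,0,0,0,0],[1.8,2.2,0,0,0,0],[1.8,2.2,0,0,0,0],[1.8,2.2,0,0,0,0],[1.8,2.2,0,0,0,0]]
  gripper: 1

```text
t: 1.1
tool_pos: [0.4027, -0.3505, 0.3002]
orientation: [-3.075, -0.642, 0.001]
force: [-0.8, -0.8, 0.8]
opening: 0.0932
gripper_force: 0.0
```

Emit:
arm_command:
  deltas:
    - [[1.8,2.2,0,0,0,0],[1.8,2.2,0,0,0,0],[1.8,2.2,0,0,0,0],[1.8,2.2,0,0,0,0],[1.8,2.2,0,0,0,0],[1.8,2.2,0,0,0,0],[1.8,1.8,0,0,0,0],[0,0,0,0,0,0],[0,0,0,0,0,0],[0,0,0,0,0,0]]

```text
t: 1.93
tool_pos: [0.5277, -0.2021, 0.3001]
orientation: [-3.075, -0.643, 0.002]
force: [-0.0, 0.0, -0.3]
opening: 0.0933
gripper_force: 0.0
```

Emit:
arm_command:
  deltas:
    - [[0.3,0.1,-1.5,0,0,0],[0,0,-2,0,0,0],[0,0,-2,0,0,0],[0,0,-2,0,0,0],[0,0,-2,0,0,0],[0,0,-2,0,0,0],[0,0,-2,0,0,0],[0,0,-1.5,0,0,0],[0,0,-1,0,0,0],[0,0,-0.5,0,0,0],[0,0,0,0,0,0],[0,0,0,0,0,0]]

```text
t: 2.93
tool_pos: [0.5313, -0.2014, 0.1364]
orientation: [3.075, 0.641, 0.001]
force: [0.4, -0.6, 0.5]
opening: 0.093
gripper_force: 0.0
```

Run:
```python
from h import *
a=eyes.read_camera("top");b=eyes.read_camera("scene")
def c(i,x,y,w,h): return cv2.resize(i[y:y+h,x:x+w],(400,400),interpolation=cv2.INTER_CUBIC)
cv2.imwrite("pics/g1.png",np.hstack([c(a,280,150,100,100),c(b,130,130,100,100)]))
```

```text
(no output)
```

View pics/g1.png

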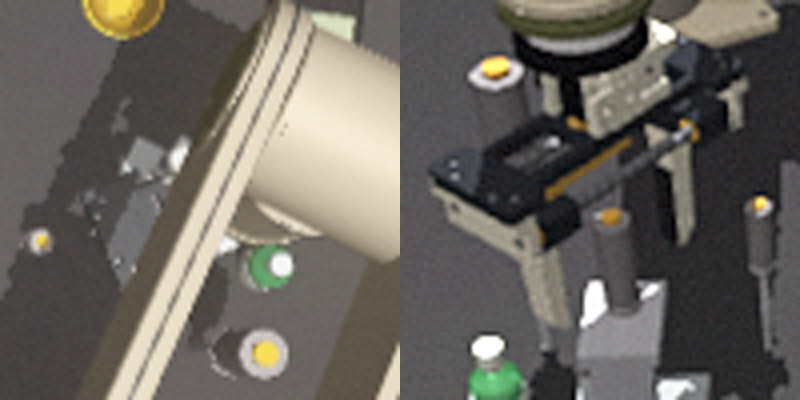

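The probe handle is between the fingers (stub at crop (612,215), fingertips at about (550,310) and (682,235)) and nothing is touched. I'll close.

Emit:
arm_command:
  deltas:
    - [[0,0,0,0,0,0],[0,0,0,0,0,0],[0,0,0,0,0,0],[0,0,0,0,0,0],[0,0,0,0,0,0],[0,0,0,0,0,0],[0,0,0,0,0,0],[0,0,0,0,0,0],[0,0,0,0,0,0],[0,0,0,0,0,0],[0,0,0,0,0,0],[0,0,0,0,0,0]]
  gripper: -1
  squeeze: 15

```text
t: 4.03
tool_pos: [0.5312, -0.2008, 0.1356]
orientation: [-3.075, -0.642, -0.0]
force: [-0.2, 0.9, 0.5]
opening: 0.0241
gripper_force: 15.0
```

Emit:
arm_command:
  deltas:
    - [[0,0,0.2,0,0,0],[0,0,0.5,0,0,0],[0,0,1,0,0,0],[0,0,1.3,0,0,0],[0,0,2,0,0,0],[0,0,2,0,0,0],[0,0,2,0,0,0],[0,0,2,0,0,0],[0,0,2,0,0,0],[0,0,2,0,0,0],[0,0,1.5,0,0,0],[0,0,0.5,0,0,0]]
  squeeze: 25

```text
t: 5.03
tool_pos: [0.5323, -0.2014, 0.3107]
orientation: [3.071, 0.642, 0.008]
force: [1.2, -0.2, -0.5]
opening: 0.0234
gripper_force: 25.0
```

Emit:
arm_command:
  deltas:
    - [[0.1,1.5,0,0,0,0],[0.1,2.5,0,0,0,0],[0.1,3,0,0,0,0],[0.1,3,0,0,0,0],[0.1,3,0,0,0,0],[0.1,3,0,0,0,0],[0.2,3,0,0,0,0],[0.2,3,0,0,0,0],[0.2,3,0,0,0,0],[0.2,3,0,0,0,0],[0.1,3,0,0,0,0],[0.1,2.2,0,0,0,0]]

```text
t: 6.03
tool_pos: [0.5461, 0.1342, 0.3049]
orientation: [-3.074, -0.644, 0.002]
force: [-0.5, 0.3, -1.1]
opening: 0.0236
gripper_force: 25.0
```

Emit:
arm_command:
  deltas:
    - [[0,1.7,0,0,0,0],[0,1,0,0,0,0],[0,0.3,0,0,0,0],[0,0,0,0,0,0],[0,0,0,0,0,0],[0,0,0,0,0,0],[0,0,0,0,0,0],[0,0,0,0,0,0]]

```text
t: 6.7
tool_pos: [0.5473, 0.1603, 0.3057]
orientation: [3.076, 0.64, 0.0]
force: [-0.2, 0.5, -1.8]
opening: 0.0234
gripper_force: 25.0
```

Run:
```python
from h import *
from plant import monitor
a=eyes.read_camera("top");b=eyes.read_camera("scene")
cv2.imwrite("pics/t2.png",a);cv2.imwrite("pics/s2.png",b)
def c(i,x,y,w,h): return cv2.resize(i[y:y+h,x:x+w],(400,600),interpolation=cv2.INTER_CUBIC)
cv2.imwrite("pics/g2.png",np.hstack([c(a,170,130,100,150),c(b,240,80,100,150)]))
s=monitor.read_state();print(s["t"],s["tool_pos"],s["orientation"])
```

```text
6.8 [0.5472832  0.16058875 0.30571598] [3.07544868e+00 6.40968408e-01 1.92055249e-04]
```

View pics/g2.png

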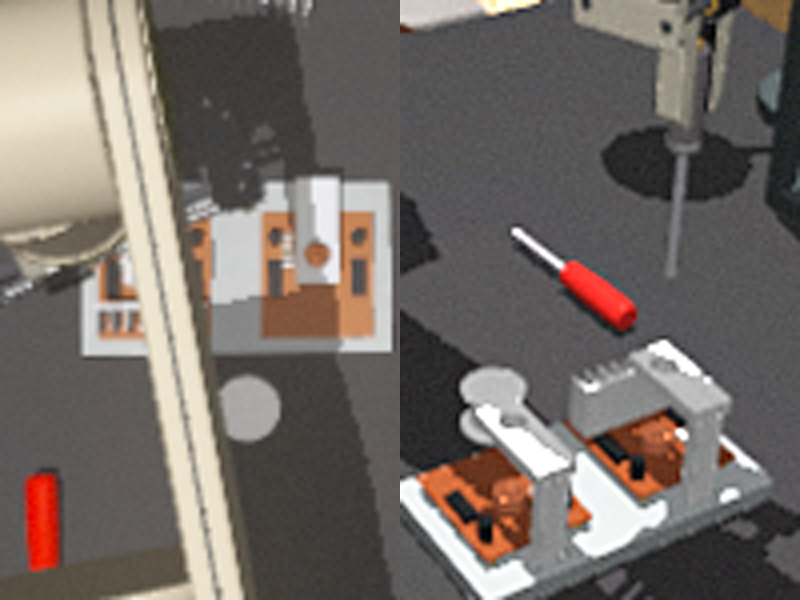

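The top view of the left hole is hidden by the forearm. In the scene view the rod tip is at about crop (670,278), hanging above the left hole at (665,365). I'll compare them in the scene view using masks.

Run:
```python
from h import *
np.set_printoptions(precision=4,suppress=True,linewidth=200)
b=cv2.imread("pics/s2.png");b0=cv2.imread("pics/scene0.png")
m=eyes.camera_model("scene")
def proj(P):
    R=cv2.Rodrigues(m["rvec"])[0];q=R@P+m["tvec"];u=q[:2]/q[2];u=u*(1+m["k1"]*(u@u));return u*m["fx"]+[m["cx"],m["cy"]]
# rod by difference from first picture, row centroids
D=np.abs(b.astype(float)-b0).sum(2)
rows=[]
for y in range(118,152):
    w=D[y,300:318].copy(); w[w<40]=0
    rows.append((y,(w*np.arange(300,318)).sum()/max(w.sum(),1),w.sum()))
for r in rows[::3]+rows[-7:]:print(np.array(r))
r=np.array([q for q in rows if q[2]>150 and q[0]<148]);k=np.polyfit(r[:,0],r[:,1],1);print("slope",k)
t=np.array([.5473,.1605,.1821]);print("pred tip",proj(t),"rodtop",proj(t+[0,0,.1]))
# hole in scene image
for im in(b0,b):
  g=cv2.cvtColor(im,cv2.COLOR_BGR2GRAY)
  print(g[163:180,296:318]);
print("pred holes",proj(np.array([.5482,.1606,.107])),proj(np.array([.5514,.0308,.107])))
```

```text
[118.     310.6819 547.    ]
[121.     309.8576 667.    ]
[124.     309.5982 657.    ]
[127.     309.5216 855.    ]
[130.     308.9464 392.    ]
[133.     308.5052 194.    ]
[136.     308.2302 252.    ]
[139.     307.5668 277.    ]
[142.     307.5909 220.    ]
[145.     307.4948 194.    ]
[148.     307.1212 264.    ]
[151.   0.   0.]
[145.     307.4948 194.    ]
[146.     307.2362 254.    ]
[147.     307.1399 286.    ]
[148.     307.1212 264.    ]
[149. 307.  58.]
[150.   0.   0.]
[151.   0.   0.]
slope [ -0.1115 323.488 ]
pred tip [308.5031 148.0206] rodtop [311.7227 115.8522]
[[ 52  71  84  94  88  84  85  87  89  79  83  79  86  90  84  87  86  87  83  89  91  84]
 [ 79  99  85  90  81  81  83  77  69  63  65  77  78  84  87  88  87  86  85  88  87  86]
 [ 89  88  89  83  71  74  61 101 163 255 252 125  69  74  91  87  87  89  88  88  87  85]
 [ 84  78  71  68  56 151 229 255 255 255 255 254 121  67  83  83  85  85  86  88  84  83]
 [ 75  61 153 179 255 255 255 255 255 255 255 255 255 165  60  76  81  88  84  86  90  84]
 [ 71 224 255 255 255 255 255 255 255 255 255 255 255 255 18
[... 1931 characters left out ...]
26  70  84]
 [177 203 170 124 132 129 159 197 195 179 176 181 181 181 177 174 253 255 255 171  89  70]
 [157 144 139 133 128 127 127 158 187 197 195 195 195 200 189 183 181 183 190 185 242 194]
 [131 139 132 135 136 133 125 127 147 179 195 195 191 189 194 192 187 185 189 188 248 229]
 [141 138 132 135 134 135 133 132 123 142 174 193 190 189 194 191 191 186 189 186 183 196]
 [136 138 136 136 137 138 138 133 123 124 130 170 189 190 190 193 191 192 187 184 183 194]
 [143 134 133 139 141 136 133 135 129 130 126 138 165 191 192 187 188 191 193 184 184 188]
 [138 137 138 137 132 141 138 137 138 135 126 127 136 164 188 190 187 190 190 188 190 182]]
pred holes [306.5228 169.9802] [268.4006 184.2088]
```

Run:
```python
from h import *
np.set_printoptions(precision=4,suppress=True,linewidth=200)
a=cv2.imread("pics/top0.png")
v=cv2.cvtColor(a[192:207,322:340],cv2.COLOR_BGR2HSV)
print(a[194:205,324:338,0]); print(a[194:205,324:338,2])
for s in ((330.33,199.11),):
  p=onz("top",s,.186);print("stub",p,"TCP target",np.r_[.5312,-.2010]+[.5482,.1606]-p[:2])
ps=onz("scene",(182.38,183.46),.186);print("scene stub",ps)
print("scene tip",onz("scene",(307.1,148.0),.1821),"hole",onz("scene",(305.6,170.6),.107))
```

```text
[[170 172 172 172 174 174 189 234 237 240 243 241 240 242]
 [170 173 171 172 169 185 188 210 231 237 242 242 242 236]
 [171 162 161 161 173 204 197 197 207 219 236 242 242 233]
 [156 114 117 154 204 182 125 137 187 203 218 243 242 222]
 [104  70 112 187 193 131  90  99 132 196 226 243 235 203]
 [ 72  75 128 209 193  82  94  98 111 174 212 241 222 140]
 [ 71  75 121 207 193 102  93 102 135 189 215 236 204  94]
 [ 79  81 113 187 198 165 144 151 180 204 219 222 143 103]
 [ 81  84  89 125 192 199 205 206 206 215 224 206  96 103]
 [ 84  85  87  90 121 172 204 212 225 229 224 157 108 103]
 [174 146 128 130 156 182 205 227 245 238 211  93 107 103]]
[[173 173 175 174 176 176 192 236 240 243 246 244 243 244]
 [173 176 174 174 172 190 194 215 235 240 245 244 244 239]
 [173 164 162 163 180 213 205 210 215 224 238 244 245 235]
 [159 115 121 161 215 204 200 211 216 212 220 246 243 222]
 [107  75 120 197 208 219 254 251 236 217 229 246 236 201]
 [ 77  78 134 219 212 226 253 253 250 228 220 243 221 140]
 [ 75  81 130 216 210 210 249 253 245 218 222 238 202  99]
 [ 83  86 118 196 211 210 229 242 226 213 222 224 145 107]
 [ 85  89  92 132 202 209 215 215 215 221 226 205  97 106]
 [ 89  89  91  94 126 181 211 219 231 231 224 157 112 109]
 [177 151 132 133 159 185 208 230 247 241 210  97 112 106]]
stub [ 0.5304 -0.1996  0.186 ] TCP target [0.549  0.1592]
scene stub [ 0.5315 -0.2024  0.186 ]
scene tip [0.5453 0.1572 0.1821] hole [0.5494 0.1565 0.107 ]
```

Emit:
arm_command:
  deltas:
    - [[0.3,-0.1,0,0,0,0],[0,0,-0.8,0,0,0],[0,0,-1,0,0,0],[0,0,-1,0,0,0],[0,0,-1,0,0,0],[0,0,-1,0,0,0],[0,0,-0.8,0,0,0],[0,0,-0.5,0,0,0],[0,0,-0.2,0,0,0],[0,0,0,0,0,0],[0,0,0,0,0,0],[0,0,0,0,0,0]]

```text
t: 7.8
tool_pos: [0.5506, 0.1603, 0.2434]
orientation: [-3.075, -0.642, -0.002]
force: [-0.5, -0.7, -1.8]
opening: 0.0236
gripper_force: 25.0
```

Run:
```python
from h import *
from plant import monitor
np.set_printoptions(linewidth=200)
b=np.mean([eyes.read_camera("scene").astype(float) for _ in range(4)],0).astype(np.uint8)
cv2.imwrite("pics/s3.png",b)
cv2.imwrite("pics/g3.png",cv2.resize(b[110:185,270:345],(600,600),interpolation=cv2.INTER_CUBIC))
s=monitor.read_state();print(s["t"],s["tool_pos"],s["orientation"])
print(cv2.cvtColor(b,cv2.COLOR_BGR2GRAY)[155:176,296:318])
```

```text
8.0 [0.55041581 0.16023011 0.24313926] [-3.07523103e+00 -6.42291042e-01 -1.32359034e-03]
[[120 120  94  86  88  85  87  86  88  84 108 126 113  89  86  84  86  85  87  85  87  89]
 [126 109  99  87  86  87  86  89  86  77 105 128 106  87  85  86  87  88  89  87  85  89]
 [113  82  72  80  87  88  85  88  87  73 103 124 102  85  86  83  84  85  86  85  86  85]
 [ 67  53  47  83  87  86  86  89  86  77 109 126  99  83  89  87  87  86  86  83  86  87]
 [ 54  54  54  81  89  87  87  85  88  83 111 126  97  84  85  87  88  84  88  86  86  85]
 [ 56  54  74  87  89  86  88  86  87  82 112 123  99  81  87  88  84  86  86  86  87  85]
 [ 51  49  59  81  89  86  88  84  86  86 116 124  86  78  84  84  89  84  88  85  84  89]
 [ 46  34  54  81  87  89  89  87  82  92 118 119  88  82  85  87  84  86  85  88  89  83]
 [ 55  68  83  91  86  89  88  85  82  94 123 121  96  84  87  85  87  88  87  86  86  86]
 [ 86  92  89  89  85  85  87  78  73  93 120 114  93  85  90  84  84  86  87  87  86  90]
 [ 91  88  85  84  84  82  76 110 184 156 119 102  85  85  87  86  87  83  86  85  83  88]
 [ 87  85 
[... 200 characters left out ...]
4 200 197 180 167 242 255 255 185  91  76  83  86  85  87  89]
 [ 99 143 180 194 197 194 185 174 168 175 177 172 255 255 255 238  91  79  85  87  86  87]
 [116 123 138 167 191 196 164 132 139 150 151 143 134 156 255 251 140  90  78  84  87  86]
 [119 129 124 135 169 195 165 130 143 154 152 144 125 143 179 194 190 140  90  79  83  87]
 [142 149 137 124 137 164 177 173 165 150 145 150 141 163 188 195 200 191 138  90  81  87]
 [176 164 141 126 126 128 180 200 189 174 170 181 181 187 190 187 194 199 188 153  99  80]
 [162 149 139 132 129 124 150 183 254 232 190 194 195 195 190 185 189 191 197 195 159 109]
 [134 133 136 137 134 129 119 145 234 219 187 192 189 193 196 192 189 189 191 195 193 177]]
```

View pics/g3.png

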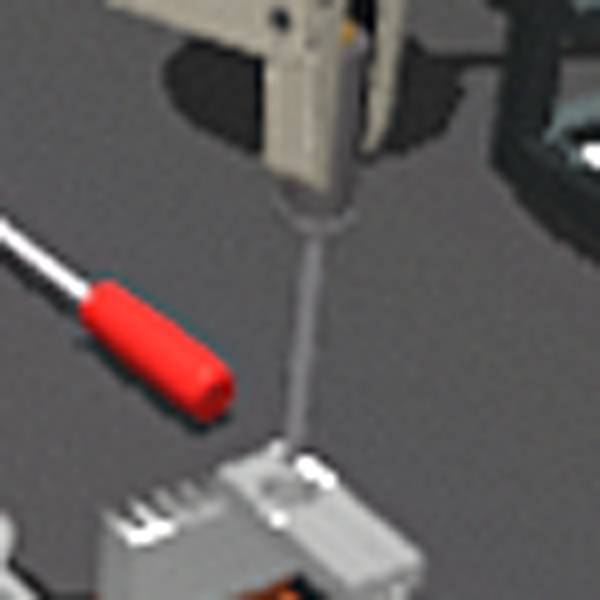

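The rod tip is at about image (306.3,167), roughly 12 mm above the plate. The left hole is centred at about (305.7,170.7).

Run:
```python
from h import *
h=onz("scene",(305.7,170.65),.107)
for r in(166.6,167,167.3):
  t=onz("scene",(306.35,r),.1197);print(t,h,h-t)
print(onz("scene",(305.7,171.15),.107))
```

```text
[0.54817894 0.15876199 0.1197    ] [0.54972157 0.15665779 0.107     ] [ 0.00154263 -0.0021042  -0.0127    ]
[0.54978506 0.15764301 0.1197    ] [0.54972157 0.15665779 0.107     ] [-6.34826504e-05 -9.85225243e-04 -1.27000000e-02]
[0.55098677 0.15680579 0.1197    ] [0.54972157 0.15665779 0.107     ] [-0.00126519 -0.000148   -0.0127    ]
[0.55171357 0.15527386 0.107     ]
```

Emit:
arm_command:
  deltas:
    - [[0,-0.1,0,0,0,0],[0,0,-0.3,0,0,0],[0,0,-0.3,0,0,0],[0,0,-0.3,0,0,0],[0,0,-0.3,0,0,0],[0,0,-0.3,0,0,0],[0,0,-0.3,0,0,0],[0,0,-0.2,0,0,0],[0,0,-0.2,0,0,0],[0,0,0,0,0,0],[0,0,0,0,0,0],[0,0,0,0,0,0]]

```text
t: 9.0
tool_pos: [0.5503, 0.1592, 0.2208]
orientation: [-3.075, -0.642, -0.001]
force: [0.7, -0.3, -1.4]
opening: 0.0236
gripper_force: 25.0
```

Run:
```python
from h import *
from plant import monitor
np.set_printoptions(linewidth=200)
b=np.mean([eyes.read_camera("scene").astype(float) for _ in range(4)],0).astype(np.uint8)
cv2.imwrite("pics/s4.png",b)
cv2.imwrite("pics/g4.png",cv2.resize(b[150:200,280:330],(600,600),interpolation=cv2.INTER_CUBIC))
s=monitor.read_state();print(s["t"],s["tool_pos"],s["force"],s["wrist_torque"])
print(cv2.cvtColor(b,cv2.COLOR_BGR2GRAY)[162:176,298:316])
```

```text
9.2 [0.55031471 0.15917556 0.22087174] [ 0.43144648 -1.27465426 -1.7182672 ] [-0.03504245 -0.02070064  0.03036213]
[[ 54  83  88  88  88  85  81 106 126 104  86  85  85  88  85  87  86  87]
 [ 83  91  88  88  87  85  76 104 125 104  89  83  86  86  87  83  85  87]
 [ 88  88  88  87  84  84  74 103 123  93  80  86  87  85  87  87  86  87]
 [ 86  81  84  83  76  89 120 122 119  91  77  82  84  87  84  87  82  87]
 [ 82  81  74 101 127 157 164 132 111 120  91  70  80  84  87  85  88  87]
 [102 109 141 175 186 203 159 118 103 226 255 165  64  76  83  85  88  87]
 [172 177 190 202 203 207 156 114  99 227 255 255 186  89  75  86  86  87]
 [181 198 196 192 189 180 139 118 107 155 176 242 255 240  91  77  86  86]
 [138 168 191 195 164 138 120 113 111 132 144 160 255 252 139  84  75  82]
 [124 136 166 191 163 131 116 111 109 132 127 144 182 195 185 192 134  78]
 [134 126 134 184 189 168 150 131 110 142 144 163 187 193 196 224 170  86]
 [141 128 126 150 185 255 252 174 165 179 181 187 191 187 193 196 185 154]
 [137 133 125 124 144 255 243 190 196 195 195 193 192 187 188 191 196 197]
 [138 138 135 130 119 121 139 173 193 193 191 194 194 192 187 188 192 195]]
```

View pics/g4.png

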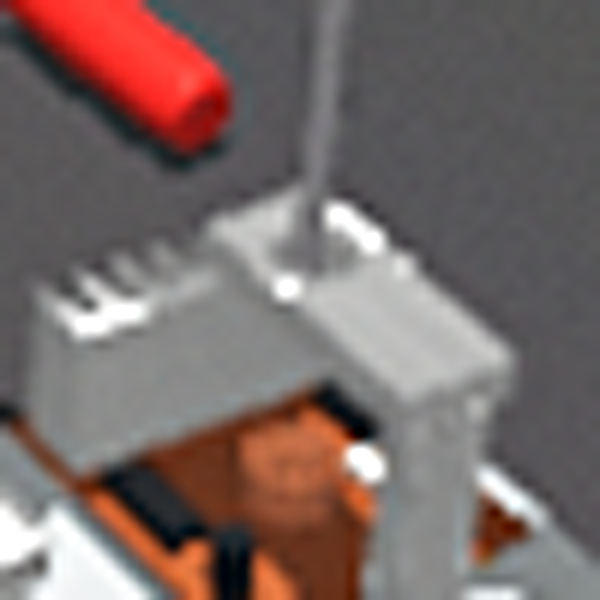

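The rod is inside the left hole: rod columns are about 305–306, and the hole spans about 303–308. Lateral forces are negligible, so I continue down.

Emit:
arm_command:
  deltas:
    - [[0,0,-0.3,0,0,0],[0,0,-0.3,0,0,0],[0,0,-0.3,0,0,0],[0,0,-0.3,0,0,0],[0,0,-0.3,0,0,0],[0,0,-0.3,0,0,0],[0,0,-0.3,0,0,0],[0,0,-0.3,0,0,0],[0,0,-0.2,0,0,0],[0,0,-0.1,0,0,0],[0,0,0,0,0,0],[0,0,0,0,0,0]]

```text
t: 10.2
tool_pos: [0.5502, 0.1592, 0.1937]
orientation: [-3.075, -0.642, -0.0]
force: [-0.1, 0.2, -1.9]
opening: 0.0238
gripper_force: 25.0
```

Run:
```python
from h import *
from plant import monitor
np.set_printoptions(linewidth=200)
b=np.mean([eyes.read_camera("scene").astype(float) for _ in range(4)],0).astype(np.uint8)
a=eyes.read_camera("top")
cv2.imwrite("pics/s5.png",b)
f=lambda i:cv2.resize(i,(400,400),interpolation=cv2.INTER_CUBIC)
cv2.imwrite("pics/g5.png",np.hstack([f(b[155:205,280:330]),f(a[150:250,160:260])]))
s=monitor.read_state();print(s["t"],s["tool_pos"],s["force"],s["wrist_torque"])
print(cv2.cvtColor(b,cv2.COLOR_BGR2GRAY)[164:176,298:316])
m=eyes.camera_model("scene")
for P in((.5497,.1567,.0695),(.5497,.1567,.044),(.5497,.1567,.095)):
  print(P,cv2.projectPoints(np.array([P]),m["rvec"],m["tvec"],np.array([[m["fx"],0,m["cx"]],[0,m["fy"],m["cy"]],[0,0,1]]),np.array([m["k1"],0,0,0]))[0].ravel())
```

```text
10.45 [0.55030416 0.15915731 0.19386305] [ 0.13148063 -0.40477825 -0.60056982] [-0.00491975  0.03207744 -0.04052208]
[[ 91  89  87  85  84  85  73 104 123  99  84  85  89  84  86  87  87  84]
 [ 86  86  83  81  79  86 119 126 122  93  77  85  86  87  87  88  88  87]
 [ 83  75  76  99 125 161 161 132 113 123  94  73  84  85  86  87  84  85]
 [101 112 141 173 187 201 160 119 111 139 239 177  72  85  87  87  85  87]
 [172 175 191 201 204 208 156 115 103 159 255 209 102  80  78  87  87  86]
 [180 191 192 192 186 180 140 115 109 158 185 188 181 126  83  81  85  86]
 [132 213 210 185 159 135 115 113 112 135 149 170 200 183 137  93  81  84]
 [120 182 228 255 233 126 110 112 107 130 127 147 188 202 194 143  93  78]
 [133 115 179 255 255 242 148 132 113 144 145 164 189 195 201 191 139  89]
 [142 125 117 140 255 248 187 176 164 180 183 187 190 190 193 200 189 153]
 [141 132 125 121 121 153 183 196 197 195 195 194 192 188 190 190 198 196]
 [136 136 135 131 121 128 145 177 194 190 189 192 195 190 188 187 190 195]]
(0.5497, 0.1567, 0.0695) [304.69094403 180.87278812]
(0.5497, 0.1567, 0.044) [304.02258857 187.59280856]
(0.5497, 0.1567, 0.095) [305.37787545 173.9621533 ]
```

View pics/g5.png

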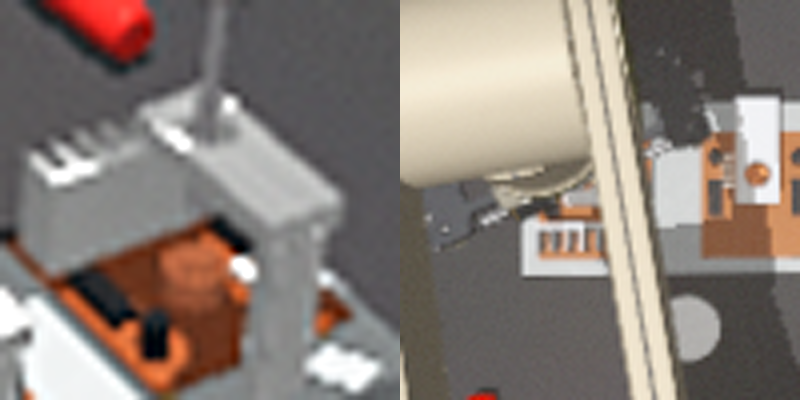

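Emit:
arm_command:
  deltas:
    - [[0.05,0.05,0,0,0,0],[0,0,-0.05,0,0,0],[0,0,0,0,0,0],[0,0,0,0,0,0],[0,0,0,0,0,0],[0,0,0,0,0,0],[0,0,0,0,0,0],[0,0,0,0,0,0],[0,0,0,0,0,0],[0,0,0,0,0,0],[0,0,0,0,0,0],[0,0,0,0,0,0]]

```text
t: 11.45
tool_pos: [0.5507, 0.1597, 0.1931]
orientation: [-3.075, -0.642, -0.0]
force: [0.5, -0.8, -1.0]
opening: 0.0236
gripper_force: 25.0
```

Run:
```python
from plant import monitor,ticket
s=monitor.read_state();print(s["t"],s["tool_pos"],s["force"],s["opening"],abs(s["dq"]).max())
print(ticket.close_job())
```

```text
11.45 [0.5506778  0.15967654 0.19314498] [ 0.51051121 -0.84278205 -0.97992573] 0.023647694325031596 0.001148804621969199
the job is handed in; nothing more can be done
None
```

I handed the job in at 11.5 s with the gripper still holding the probe upright and still in the left (+y) guide hole, above the board with the heatsink. By calculation the tip is about 70 mm above the bench, roughly midway between plate and coil, and centred to within about 2 mm; the guide plate hid the tip from the cameras, and I felt no sign of contact.

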